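Dispense three mirror blanks

TASK

We need exactly three round mirror blanks: push the lever of the dispenser that holds the round blanks fully down three times, letting it come all the way back up after every stroke, so that three blanks lie in its tray and the rest stay in its magazine. Do not press the lever of the other dispenser, which holds square blanks, and do not knock over the small optics post, the lens tube or the jar.

Things in the scene. Friction and masses are not known exactly. Their poses are not given: they have to be found in the camera images.
- round_dispenser: the dispenser for round blanks, fixed, 350 x 130 mm, 168 mm high, on the left or right, turned a little. Origin: magazine centre at table height; x points from the lever (-x, robot's side) to the tray (+x), z up. The magazine is an aluminium shaft, 64 mm square, floor 60 mm up, open at the top in a ROUND black collar 82 mm across, 160 mm high, holding six round blanks.
- round_dispenser_lever_hinge (a point): the lever's pivot between two dark steel cheeks, 75 mm from the magazine's centre towards the robot, 158 mm high. Each full stroke drives a blade that pushes the lowest blank out towards the dispenser's +x, down a ramp into the tray; as the lever comes back up the stack drops by one.
- round_dispenser_lever_pad (a point): centre of the top of the lever's pad: black paddle 55 x 50 mm, 10 mm thick, 120 mm from the pivot, on the robot's side. About 198 mm high at rest (tilted 0.3 rad, robot side higher), 122 mm when fully down (tilted 0.35 the other way); moves nearly straight down, under 10 mm sideways. Press from above, e.g. with closed fingertips: about 5 N to start, 10 to 12 N near the bottom, then the hard stop. Nothing stands close by.
- round_dispenser_lever (a joint): lever angle in rad: 0 = up (rest, held there by its spring), 0.65 = fully down on its hard stop; it swings back up by itself when let go. A stroke counts as full beyond 0.5 and as back up below 0.08.
- blank1: round aluminium mirror blank, disc 50 mm diameter and 12 mm thick, about 64 g; origin at the centre of its underside. Lowest in the magazine at the start: comes out first. The tray it drops into is part of the dispenser: inside about 155 mm long (with the ramp) by 112 mm wide, walls 43 mm high, its centre 112 mm beyond the magazine centre on the dispenser +x side.
- blank2: round aluminium mirror blank, disc 50 mm diameter and 12 mm thick, about 64 g; origin at the centre of its underside. Second from below.
- blank3: round aluminium mirror blank, disc 50 mm diameter and 12 mm thick, about 64 g; origin at the centre of its underside. Third from below.
- blank4: round aluminium mirror blank, disc 50 mm diameter and 12 mm thick, about 64 g; origin at the centre of its underside. Fourth from below: must stay in the magazine (two more lie on it).
- square_dispenser: the other dispenser, fixed, of the same size and build and axes, but with a SQUARE black collar 80 mm wide and square steel blanks, 50 mm; not to be used.
- square_dispenser_lever (a joint): the other dispenser's lever angle in rad: 0 = up (rest, held there by its spring), 0.65 = fully down on its hard stop; it swings back up by itself when let go. 
- post: small optics post standing loose between the dispensers' levers, 107 mm high, foot 40 mm across with a black lens ring on top; origin at the centre of its foot, z up.
- lens_tube: black lens tube standing on end, 38 mm across and 85 mm high, to one side; origin at the centre of its underside, z up.
- jar: jar with a white cap, 64 mm across and 75 mm high, on the other side; origin at the centre of its underside, z up.

How it is judged:
By the outcome, as a careful person would: the job done as asked, in the order asked, and still so for the second after the job is handed in, with the robot touching nothing.
It also fails if it takes over 48 s, if anything falls off the work surface, if the arm or the gripper's body presses on something with over 40 N, if the wrist force passes 120 N, or if a joint passes its speed limit or range.

ROBOT

A 6-joint arm with a two-finger parallel gripper is mounted at the origin on the work surface. World frame = base frame: x ahead of the robot, y to its left, z up, the work surface at z = 0. Lengths are in m, angles in rad, forces in N, time in s.
With the tool pointing down it reaches from about 0.325 to 1 m from the base axis. Payload 5.1 kg.
Tool frame: the origin (TCP) lies between the finger pads; the fingertips stand 14 mm ahead of it and the grasp point (between the pads) lies 5 mm behind it; z points along the fingers, y is the line along which they close (so a half turn about z gives the same grasp; the last joint's range is limited). The gripper opens to 85 mm and grips with 20 to 120 N. Pads are 22 mm wide; open, the fingers measure 114 mm over their backs; the gripper's body (76 mm by 85 mm) begins 54 mm behind the grasp point. The pads swing forward as they close: fully open they stand 13 mm farther back than shut.
Start: joints at [-1.371, 0.124, 1.65, -0, 1.367, -0.083], TCP at [0.181, -0.624, 0.245] pointing down, gripper open.
Joint ranges: [-2.61, 2.61], [-1.02, 2.33], [0.03, 2.71], [-1.35, 4.49], [0.32, 2.68], [-2.91, 2.91]. Speed limits (rad/s): [2.57, 2.57, 3.14, 3.14, 3.14, 3.14].

INTERFACE

Orientations are given as [roll, pitch, yaw] about the fixed x, y, z axes, in that order (R = Rz(yaw) Ry(pitch) Rx(roll)).
In Python, from station import state, grab_frame, calibration, ticket gives the robot as it stands.
- The arm moves only by the tool drive_tool, never from a script. Its argument "series" is text: rows parted by semicolons, each of 7 numbers parted by spaces: the turn, a rotation vector about the tool's x, y, z in units of 6 degrees (1.0 is 6 degrees), then the shift along the tool's x, y, z in cm, then the opening, from 0 (shut) to 1 (fully open). A call has exactly 8 rows; each row shifts and turns the commanded pose from where the row before left it, along the tool's axes as they then stand; what a row does not reach is not made up. A row lasts 1/10 s, in which the tool goes at most 50 mm and 8.59 degrees, less where a joint would pass 70% of its speed; a pose out of reach is approached as far as the arm can. A call with a gripper value outside its range is refused whole. The fingers move at their own pace and stop on an object; "newtons" is the grip in N (left out, the last holds). Time passes only in rows, so rows that do not move let the fingers close, or fill a call up. It gives the time, the measured TCP pose, the force, the opening and the grip force at its end, in the units of the state.
- state(): the state, without advancing time (a new reading comes with each control period).
- grab_frame(name): name is "scene" or "top" or "wrist"; returns (picture, depth): 420x560x3 uint8, red, green, blue; 420x560 float32, m along the optical axis (not along the pixel's ray), 0 where there is no reading.
- calibration(name): a dict with "fx", "fy", "cx", "cy" (pixels), "k1" (the pictures are not rectified: a ray, as slopes to the right and down, at radius r is drawn at 1 + k1 r^2 times it, then the intrinsics apply), "world_from_camera" (4x4, takes a point from camera to world coordinates). Camera axes: x right, y up, looking along -z (the intrinsics and any distortion apply to the point x, -y, -z); pixel columns grow to the right and rows downward; lengths in m; the calibration is good to about 2 mm. A picture is of the moment at which its call begins: read the wrist's pose just before it. calibration takes no time and is no camera call; for the wrist camera it gives the pose at the moment of the call.
- ticket.close_job(): hands the job in; it is judged then, once.
The state is a dict: "clock": time; "joint_positions": joint angles; "joint_velocities": joint speeds; "tau": joint torques, N m; "ee_pos": TCP position; "orientation": TCP orientation; "wrist_force": force on the tool from outside, world axes, zero at the start; "wrist_torque": the same for the moment, N m; "grip_width": finger opening in m; "grasp_force": force on a finger pad.
Only numpy, scipy, OpenCV 4.12 (cv2) and the standard library are available. Lean on these libraries where they do the work, as an engineer would, in place of code of your own. Each camera call takes 0.05 s, during which the arm holds its last target. There are 200 camera calls.

## Working session

There is one attempt and no reset: what is moved stays moved. The work goes in short steps, Python scripts to look and compute and a tool call to move; the robot and the scene stay as the last step left them, time stands still between calls to the robot, and variables do not carry over. Pictures are saved under pics/ and viewed, at most 10 in all, crops included, and the job is handed in when it is done.

Besides the shell and the picture viewer there is one more tool, called as name(argument=value, ...) on one line, values as JSON. drive_tool: Moves the arm, as the interface text tells. Its arguments: {"type":"object","properties":{"series":{"type":"string"},"newtons":{"type":"number"}},"required":["series"]}

```bash
mkdir -p pics
cat > h.py <<'E'
import numpy as np, cv2
from station import state, grab_frame, calibration, ticket
def pts(name, d, c):
    v,u=np.mgrid[0:d.shape[0],0:d.shape[1]].astype(float)
    K=np.array([[c['fx'],0,c['cx']],[0,c['fy'],c['cy']],[0,0,1]])
    p=cv2.undistortPoints(np.stack([u.ravel(),v.ravel()],1)[:,None],K,np.array([c['k1'],0,0,0.]))[:,0]
    z=d.ravel(); P=np.stack([p[:,0]*z,-p[:,1]*z,-z,np.ones_like(z)])
    return (np.array(c['world_from_camera'])@P)[:3].T.reshape(d.shape+(3,))
E
python3 - <<'E'
from h import *
for n in("scene","top"):
    c=calibration(n); im,d=grab_frame(n); np.savez(n,im=im,P=pts(n,d,c),d=d); cv2.imwrite(f"pics/{n}1.png",im[:,:,::-1])
s=state(); print(s)
E
```

```text
{'clock': 0.1, 'joint_positions': array([-1.37056127e+00,  1.24429485e-01,  1.65153926e+00, -1.68851486e-05,
        1.36745726e+00, -8.26195500e-02]), 'joint_velocities': array([-0.00081813, -0.00012871, -0.00292288, -0.00057672, -0.00052475,
       -0.0003055 ]), 'tau': array([ 1.14927680e-04, -4.24931324e+01, -3.66653788e+01, -7.68997324e-05,
        3.93137103e-03,  1.17432907e-05]), 'ee_pos': array([ 0.18126657, -0.62367698,  0.24418155]), 'orientation': array([-3.13976419e+00, -1.34823911e-04,  2.82857913e-01]), 'wrist_force': array([-0.44484128,  0.77593649,  0.01032649]), 'wrist_torque': array([ 0.030315  , -0.00178857,  0.00931802]), 'grasp_force': 0.0, 'grip_width': 0.08551715439704273}
```

View pics/top1.png

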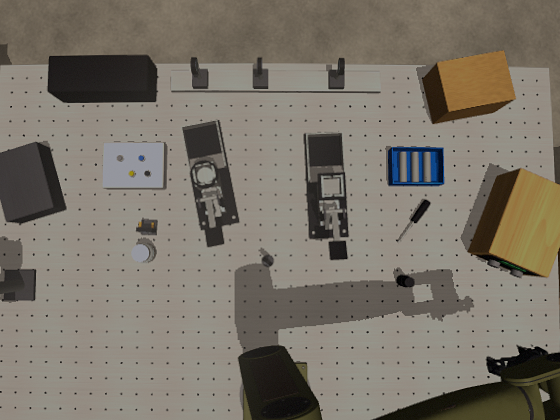

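View pics/scene1.png

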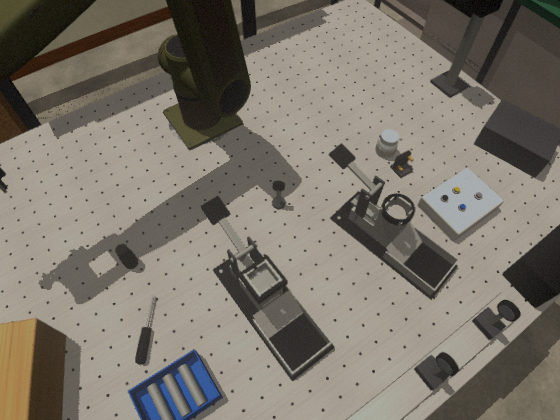

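The round collar is on the left dispenser: top image (205,174), with its pad at (215,238). In the scene view the collar is at (398,208) and the pad at (343,156). The square dispenser is on the right, and the post at top (267,258) is between the levers.

Run:
```python
from h import *
for n,pad,col in(("top",(215,238),(205,174)),("scene",(343,156),(398,208))):
    z=np.load(n+".npz"); P=z['P']; im=z['im'].astype(int)
    for nm,(u,v),r,lo,hi in(("pad",pad,20,.17,.23),("collar",col,24,.15,.175)):
        m=np.zeros(P.shape[:2],bool); m[v-r:v+r,u-r:u+r]=1
        m&=(P[...,2]>lo)&(P[...,2]<hi)&(im.max(2)<75)
        k,l,st,_=cv2.connectedComponentsWithStats(m.astype(np.uint8)); 
        m=l==1+st[1:,4].argmax()
        q=P[m]; (c,s,a)=cv2.minAreaRect((q[:,:2]*1000).astype(np.float32))
        print(n,nm,len(q),q.mean(0).round(4),q.min(0).round(3),q.max(0).round(3),np.round(c,1),np.round(s,1),round(a,1))
z=np.load("top.npz");P=z['P']
for nm,(u,v) in dict(post=(266,257),jar=(143,251),tube=(404,278),sqpad=(338,250)).items():print(nm,P[v,u].round(3))
```

```text
top pad 309 [0.5051 0.1749 0.1983] [0.476 0.148 0.184] [0.536 0.202 0.21 ] [506.  175.2] [53.9 47.5] 11.2
top collar 152 [0.6873 0.2138 0.1583] [0.648 0.174 0.15 ] [0.727 0.254 0.165] [687.9 214.2] [79.2 79.3] 2.5
scene pad 334 [0.5083 0.1704 0.1983] [0.479 0.145 0.187] [0.537 0.199 0.209] [507.  171.9] [52.9 48.8] 11.7
scene collar 273 [0.6935 0.2055 0.158 ] [0.652 0.17  0.15 ] [0.733 0.249 0.165] [692.6 209.8] [78.4 81.5] 27.4
post [0.442 0.031 0.008]
jar [0.461 0.411 0.08 ]
tube [ 0.378 -0.401  0.071]
sqpad [ 0.465 -0.176  0.198]
```

drive_tool(series="0 0 0 0 0 -4 0;0 0 0 1 -1.2 -3 0;0 0 0 2.9 -3.7 0 0;0 0 0 2.9 -3.7 0 0;0 0 0 2.9 -3.7 0 0;0 0 0 2.9 -3.7 0 0;0 0 0 2.9 -3.7 0 0;0 0 0 2.9 -3.7 0 0", newtons=40)

```text
clock: 0.9
ee_pos: [0.2929, -0.3462, 0.3147]
orientation: [-3.141, -0.0, 0.282]
wrist_force: [0.9, 0.1, 0.5]
grip_width: 0.0
grasp_force: 0.0
```

drive_tool(series="0 0 0 2.9 -3.7 0 0;0 0 0 2.9 -3.7 0 0;0 0 0 2.9 -3.7 0 0;0 0 0 2.9 -3.7 0 0;0 0 0 2.9 -3.7 0 0;0 0 0 2.9 -3.7 0 0;0 0 0 2.9 -3.7 0 0;0 0 0 2.9 -3.7 0 0")

```text
clock: 1.7
ee_pos: [0.433, 0.0029, 0.3151]
orientation: [3.141, -0.0, 0.283]
wrist_force: [1.7, -0.7, -0.3]
grip_width: -0.0
grasp_force: 0.0
```

drive_tool(series="0 0 0 2.9 -3.7 0 0;0 0 0 2.9 -3.7 0 0;0 0 0 2 -2 0 0;0 0 0 0 0 0 0;0 0 0 0 0 0 0;0 0 0 0 0 0 0;0 0 0 0 0 0 0;0 0 0 0 0 0 0")

```text
clock: 2.5
ee_pos: [0.4814, 0.112, 0.3155]
orientation: [3.141, -0.0, 0.281]
wrist_force: [-0.6, 0.3, 0.0]
grip_width: 0.0
grasp_force: 0.0
```

drive_tool(series="0 0 0 2 -2.6 0 0;0 0 0 2 -2.6 0 0;0 0 0 0 0 4 0;0 0 0 0 0 4 0;0 0 0 0 0 0 0;0 0 0 0 0 0 0;0 0 0 0 0 0 0;0 0 0 0 0 0 0")

```text
clock: 3.3
ee_pos: [0.5069, 0.174, 0.2384]
orientation: [3.141, -0.005, 0.282]
wrist_force: [-0.5, 1.0, 0.4]
grip_width: 0.0
grasp_force: 0.0
```

Run:
```python
from h import *
print(state()['ee_pos'])
a,_=grab_frame("scene"); b,_=grab_frame("wrist")
cv2.imwrite("pics/c2.png",np.hstack([cv2.resize(a[80:300,250:480],(400,400))[:,:,::-1],cv2.resize(b,(400,400))[:,:,::-1]]))
```

```text
[0.50687724 0.17399601 0.23844435]
```

View pics/c2.png

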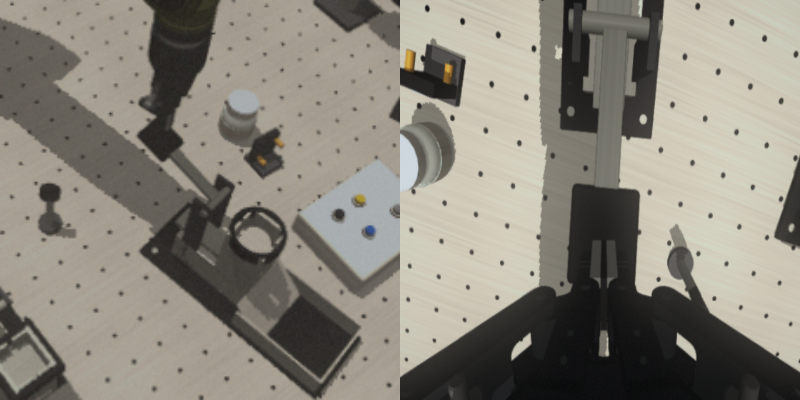

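The closed fingertips are above the middle of the black pad: left panel (160,135), right panel (603,240). The post and jar are clear. Next I press down.

drive_tool(series="0 0 0 0 0 1.2 0;0 0 0 0 0 1.2 0;0 0 0 0 0 1.2 0;0 0 0 0 0 1.2 0;0 0 0 0 0 1.2 0;0 0 0 0 0 1.2 0;0 0 0 0 0 1.2 0;0 0 0 0 0 0 0")

```text
clock: 4.2
ee_pos: [0.506, 0.1741, 0.1508]
orientation: [3.142, -0.001, 0.283]
wrist_force: [-2.3, 0.3, 8.5]
grip_width: -0.0
grasp_force: 4.3
```

drive_tool(series="0 0 0 0 0 0.5 0;0 0 0 0 0 0.3 0;0 0 0 0 0 0 0;0 0 0 0 0 0 0;0 0 0 0 0 0 0;0 0 0 0 0 0 0;0 0 0 0 0 0 0;0 0 0 0 0 0 0")

```text
clock: 5.0
ee_pos: [0.5071, 0.1744, 0.1451]
orientation: [3.141, -0.004, 0.283]
wrist_force: [0.5, 0.5, 8.8]
grip_width: 0.0002
grasp_force: 4.5
```

drive_tool(series="0 0 0 0 0 0.3 0;0 0 0 0 0 0.2 0;0 0 0 0 0 0 0;0 0 0 0 0 0 0;0 0 0 0 0 0 0;0 0 0 0 0 0 0;0 0 0 0 0 0 0;0 0 0 0 0 0 0")

```text
clock: 5.8
ee_pos: [0.5081, 0.1746, 0.1408]
orientation: [3.141, -0.007, 0.283]
wrist_force: [1.4, -0.7, 10.6]
grip_width: -0.0003
grasp_force: 4.6
```

drive_tool(series="0 0 0 0 0 0.3 0;0 0 0 0 0 0.2 0;0 0 0 0 0 0 0;0 0 0 0 0 0 0;0 0 0 0 0 0 0;0 0 0 0 0 0 0;0 0 0 0 0 0 0;0 0 0 0 0 0 0")

```text
clock: 6.6
ee_pos: [0.5089, 0.1747, 0.1386]
orientation: [3.141, -0.009, 0.283]
wrist_force: [-3.7, -1.4, 21.4]
grip_width: 0.0001
grasp_force: 10.8
```

Run:
```python
from h import *
a,_=grab_frame("scene"); b,_=grab_frame("wrist")
cv2.imwrite("pics/c3.png",np.hstack([cv2.resize(a[80:300,250:480],(400,400))[:,:,::-1],cv2.resize(b,(400,400))[:,:,::-1]]))
```

```text
(no output)
```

View pics/c3.png

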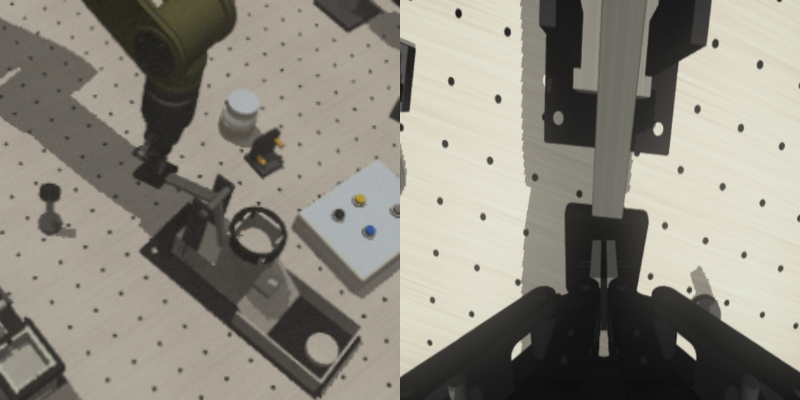

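The lever is on its hard stop (21 N, TCP z 0.139), and one blank is in the tray at left panel (322,348). I'm letting it up now.

drive_tool(series="0 0 0 0 0 -1.5 0;0 0 0 0 0 -1.5 0;0 0 0 0 0 -1.5 0;0 0 0 0 0 -1.5 0;0 0 0 0 0 -1.5 0;0 0 0 0 0 -1.5 0;0 0 0 0 0 -1.5 0;0 0 0 0 0 0 0")

```text
clock: 7.5
ee_pos: [0.5062, 0.1742, 0.2404]
orientation: [3.142, -0.003, 0.283]
wrist_force: [-0.3, -0.1, 0.8]
grip_width: 0.0001
grasp_force: 0.0
```

drive_tool(series="0 0 0 0 0 0 0;0 0 0 0 0 0 0;0 0 0 0 0 0 0;0 0 0 0 0 0 0;0 0 0 0 0 0 0;0 0 0 0 0 0 0;0 0 0 0 0 0 0;0 0 0 0 0 0 0")

```text
clock: 8.3
ee_pos: [0.5055, 0.174, 0.2384]
orientation: [-3.142, -0.0, 0.283]
wrist_force: [-1.1, 1.1, -0.1]
grip_width: 0.0
grasp_force: 0.0
```

Run:
```python
from h import *
s=state();print(s['ee_pos'],s['wrist_force'])
a,_=grab_frame("scene"); b,_=grab_frame("wrist")
cv2.imwrite("pics/c4.png",np.hstack([cv2.resize(a[80:300,250:480],(400,400))[:,:,::-1],cv2.resize(b,(400,400))[:,:,::-1]]))
```

```text
[0.5055377  0.17399659 0.23838603] [-1.13563414  1.05692429 -0.08595304]
```

View pics/c4.png

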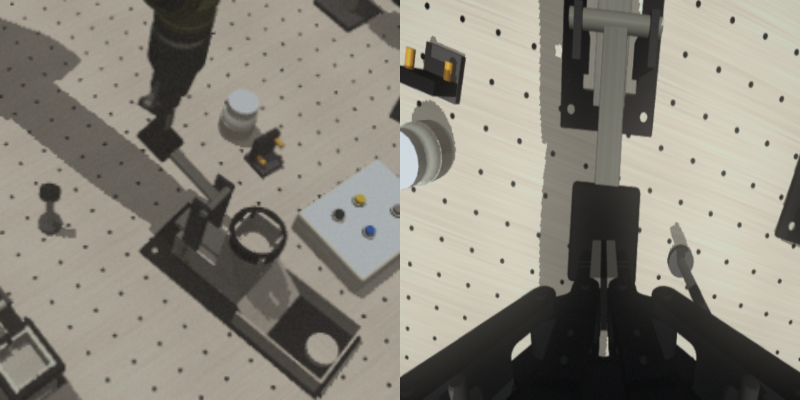

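The lever is fully back at rest, looking the same as in the earlier picture, with one blank in the tray at (322,348). Second stroke next.

drive_tool(series="0 0 0 0 0 1.2 0;0 0 0 0 0 1.2 0;0 0 0 0 0 1.2 0;0 0 0 0 0 1.2 0;0 0 0 0 0 1.2 0;0 0 0 0 0 1.2 0;0 0 0 0 0 1.2 0;0 0 0 0 0 0.6 0")

```text
clock: 9.2
ee_pos: [0.5067, 0.1743, 0.1488]
orientation: [3.141, -0.003, 0.283]
wrist_force: [0.8, 0.4, 9.8]
grip_width: 0.0
grasp_force: 4.8
```

drive_tool(series="0 0 0 0 0 0.5 0;0 0 0 0 0 0.4 0;0 0 0 0 0 0.3 0;0 0 0 0 0 0.2 0;0 0 0 0 0 0 0;0 0 0 0 0 0 0;0 0 0 0 0 0 0;0 0 0 0 0 0 0")

```text
clock: 10.0
ee_pos: [0.5091, 0.1748, 0.1389]
orientation: [3.141, -0.009, 0.283]
wrist_force: [-0.7, -0.1, 17.8]
grip_width: 0.0005
grasp_force: 8.3
```

Hard stop again (17.8 N). Raising, then checking.

drive_tool(series="0 0 0 0 0 -1.5 0;0 0 0 0 0 -1.5 0;0 0 0 0 0 -1.5 0;0 0 0 0 0 -1.5 0;0 0 0 0 0 -1.5 0;0 0 0 0 0 -1.5 0;0 0 0 0 0 -1.4 0;0 0 0 0 0 0 0")

```text
clock: 10.8
ee_pos: [0.5061, 0.1741, 0.2402]
orientation: [3.141, -0.002, 0.283]
wrist_force: [0.1, 0.1, 0.4]
grip_width: 0.0003
grasp_force: 0.0
```

drive_tool(series="0 0 0 0 0 0 0;0 0 0 0 0 0 0;0 0 0 0 0 0 0;0 0 0 0 0 0 0;0 0 0 0 0 0 0;0 0 0 0 0 0 0;0 0 0 0 0 0 0;0 0 0 0 0 0 0")

```text
clock: 11.6
ee_pos: [0.5055, 0.174, 0.2384]
orientation: [3.142, -0.0, 0.283]
wrist_force: [0.7, 0.0, 0.1]
grip_width: 0.0001
grasp_force: 0.0
```

Run:
```python
from h import *
s=state();print(s['ee_pos'],s['wrist_force'])
a,_=grab_frame("scene"); b,_=grab_frame("wrist")
cv2.imwrite("pics/c5.png",np.hstack([cv2.resize(a[80:300,250:480],(400,400))[:,:,::-1],cv2.resize(b,(400,400))[:,:,::-1]]))
```

```text
[0.50552031 0.17396373 0.23835327] [0.74132793 0.03789075 0.07822845]
```

View pics/c5.png

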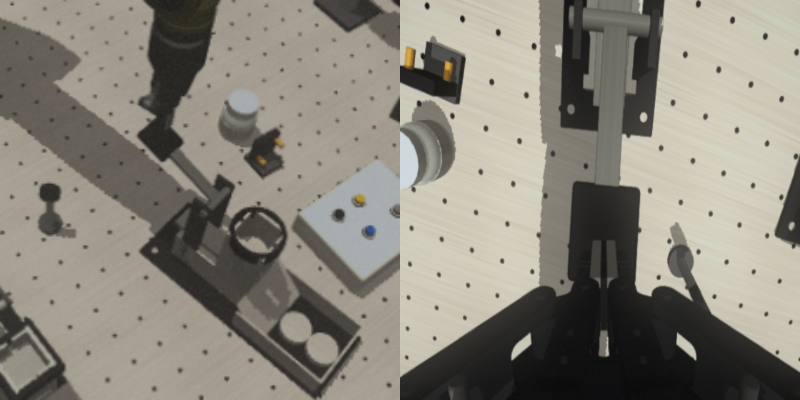

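Two blanks are in the tray at (295,327) and (322,348), and the lever is back at rest. Third stroke next.

drive_tool(series="0 0 0 0 0 1.2 0;0 0 0 0 0 1.2 0;0 0 0 0 0 1.2 0;0 0 0 0 0 1.2 0;0 0 0 0 0 1.2 0;0 0 0 0 0 1.2 0;0 0 0 0 0 1.2 0;0 0 0 0 0 0.6 0")

```text
clock: 12.5
ee_pos: [0.5067, 0.1743, 0.1488]
orientation: [3.141, -0.004, 0.283]
wrist_force: [0.8, 0.1, 9.0]
grip_width: -0.0
grasp_force: 4.7
```

drive_tool(series="0 0 0 0 0 0.5 0;0 0 0 0 0 0.4 0;0 0 0 0 0 0.3 0;0 0 0 0 0 0.2 0;0 0 0 0 0 0 0;0 0 0 0 0 0 0;0 0 0 0 0 0 0;0 0 0 0 0 0 0")

```text
clock: 13.3
ee_pos: [0.5091, 0.1748, 0.1389]
orientation: [3.141, -0.009, 0.283]
wrist_force: [-0.5, -0.5, 17.8]
grip_width: 0.0002
grasp_force: 8.4
```

drive_tool(series="0 0 0 0 0 -1.5 0;0 0 0 0 0 -1.5 0;0 0 0 0 0 -1.5 0;0 0 0 0 0 -1.5 0;0 0 0 0 0 -1.5 0;0 0 0 0 0 -1.5 0;0 0 0 0 0 -2 0;0 0 0 0 0 -2 0")

```text
clock: 14.1
ee_pos: [0.5044, 0.1737, 0.2638]
orientation: [-3.141, 0.004, 0.283]
wrist_force: [0.4, 0.4, 0.3]
grip_width: -0.0002
grasp_force: 0.0
```

drive_tool(series="0 0 0 0 0 -2 0;0 0 0 0 0 -2 0;0 0 0 0 0 0 0;0 0 0 0 0 0 0;0 0 0 0 0 0 0;0 0 0 0 0 0 0;0 0 0 0 0 0 0;0 0 0 0 0 0 0")

```text
clock: 14.9
ee_pos: [0.5053, 0.1739, 0.3036]
orientation: [-3.142, 0.001, 0.283]
wrist_force: [-0.4, 0.4, 0.2]
grip_width: -0.0005
grasp_force: 0.0
```

Run:
```python
from h import *
s=state();print(s['ee_pos'],s['wrist_force'])
a,_=grab_frame("scene"); b,_=grab_frame("wrist")
cv2.imwrite("pics/c6.png",np.hstack([cv2.resize(a[80:300,250:480],(400,400))[:,:,::-1],cv2.resize(b,(400,400))[:,:,::-1]]))
```

```text
[0.50528292 0.17393724 0.30363419] [-0.38255845  0.37556456  0.18102841]
```

View pics/c6.png

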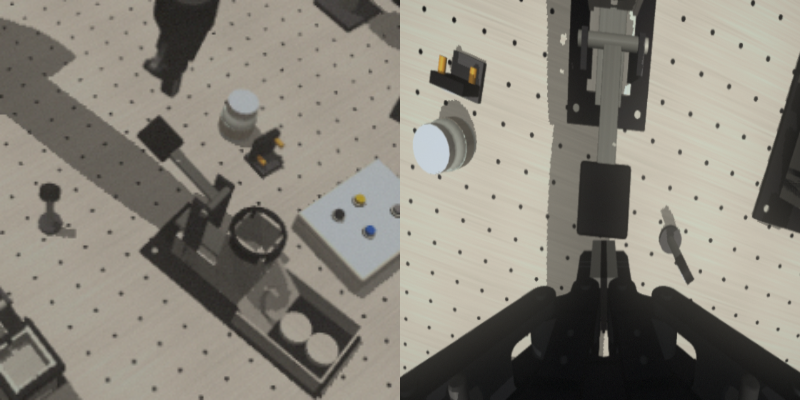

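Two blanks lie flat in the tray. The third looks to be on the ramp, near (275,300), so I'm looking closer.

Run:
```python
from h import *
a,d=grab_frame("scene");P=pts("scene",d,calibration("scene")); t,dt=grab_frame("top");T=pts("top",dt,calibration("top"))
cv2.imwrite("pics/c7.png",np.hstack([cv2.convertScaleAbs(cv2.resize(x,(400,500),interpolation=cv2.INTER_CUBIC)[:,:,::-1],alpha=1.3) for x in(a[190:290,380:460],t[110:210,170:250])]))
o=np.array([.690,.212]);e=np.array([np.cos(.205),np.sin(.205)]);n=np.array([-e[1],e[0]])
for Q in(P,T):
    x=(Q[...,:2]-o)@e;y=(Q[...,:2]-o)@n
    print([(int(k*1000),round(float(np.median(Q[...,2][(abs(x-k)<.005)&(abs(y)<.012)])),3)) for k in np.arange(.03,.2,.01)])
```

```text
[(30, 0.098), (40, 0.097), (50, 0.046), (60, 0.049), (70, 0.04), (80, 0.032), (90, 0.023), (100, 0.021), (110, 0.021), (120, 0.021), (130, 0.02), (140, 0.02), (150, 0.021), (160, 0.021), (170, 0.021), (180, 0.021), (190, 0.041)]
[(30, 0.147), (40, 0.157), (50, 0.049), (60, 0.043), (70, 0.038), (80, 0.028), (90, 0.021), (100, 0.02), (110, 0.019), (120, 0.018), (130, 0.019), (140, 0.017), (150, 0.019), (160, 0.019), (170, 0.02), (180, 0.019), (190, 0.032)]
```

View pics/c7.png

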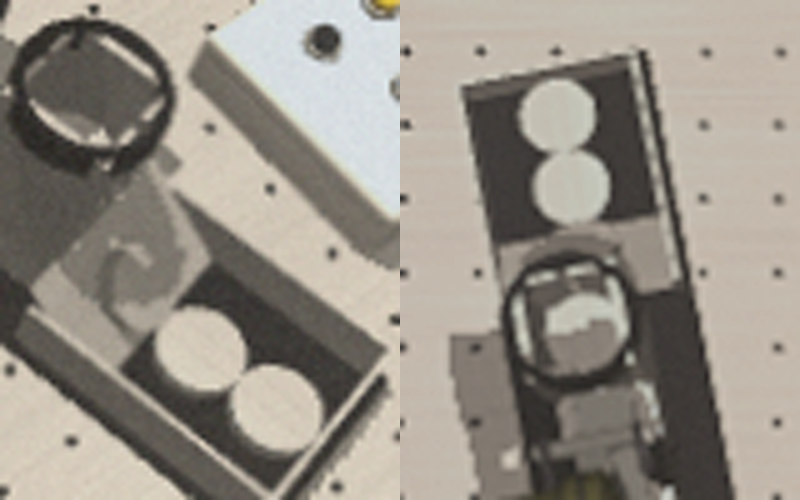

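The third blank is out and lies on the ramp inside the tray, resting against the second (left panel (140,270)). The blanks left in the magazine top out at about 0.097 m, which matches three blanks on the 60 mm floor. The lever is up and everything else is standing.

```bash
python3 -c "
from station import ticket; print(ticket.close_job())"
```

```text
the job is handed in; nothing more can be done
None
```

I pressed the round dispenser's lever fully down three times and handed the job in: three round blanks are in its tray (the third resting on the ramp against the second), three remain in the magazine, the lever is back up, and the other dispenser and loose items were not touched.

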